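# Food box through the guide posts to the hand-over stop

### The job

Push the white food box across the counter and through the narrow gap between the two guide posts until it rests squarely against the stop bar, then press the call bell's plunger down so that it rings, and let go of it. The box is only to be pushed along the counter, never lifted or tipped, the bell must not ring before the box is home, and everything else stays where it stands.

Things in the scene. Friction and masses are not known exactly. Their poses are not given: they have to be found in the camera images.
- tub: the food box: closed white box with a flat grey-rimmed lid, rounded corners and upright sides: 100 mm along its own x, 92 mm along its own y, 44 mm high; about 0.3 to 0.6 kg. Origin: centre of its underside, z up. At the start its x axis points within half a radian of the bay's x and it stands 130 to 200 mm before the gap
- bay: hand-over bay, fixed: two round black guide posts (40 mm diameter, 47 mm high) and beyond them a low dark steel stop bar. Origin: on the counter half-way between the posts; x points through the gap to the bar, z up. Post centres at y = +-70 mm: the gap is 100 mm wide. The bar's near face is at x = 150 mm; bar 130 mm wide, 12 mm thick, 30 mm high, with a 4 mm high foot behind it. Bare counter between
- bell_top (a point): centre of the top of the bell's plunger, 64 mm above the counter when at rest. The call bell is a steel dome on a black foot (82 mm diameter), fixed to the counter, with a flat round plunger (28 mm diameter) on top
- bell_plunger (a joint): how far the bell's plunger is pushed down: 0 at rest, 0.006 m fully down; it springs back; fully down takes about 5 N; the bell rings from 0.004 m
- ramekin: bystander: white ceramic bowl, 80 mm across, 40 mm high. Origin: centre of its underside
- spice_jar: bystander: small amber glass jar with a round cap, 46 mm across, 88 mm high. Origin: centre of its underside
- herb_jar: bystander: small clear glass jar with a round cap, 46 mm across, 80 mm high. Origin: centre of its underside
- pepper_mill: bystander: turned dark wooden pepper mill, 52 mm across, 125 mm high. Origin: centre of its underside
- tin: bystander: food can with a paper label, 72 mm across, 80 mm high. Origin: centre of its underside
- spatula: bystander: spatula with a wooden handle lying flat, 260 mm long. Origin: on its axis near its middle
- mug: bystander: blue mug, 76 mm across without its handle, 85 mm high. Origin: centre of its underside
There are look-alikes about, which are no part of the job. Leave any green, red or yellow look-alike of the tub alone.

How it is judged:
By the outcome, as a careful person would: the job done as asked, in the order asked, and still so for the second after the job is handed in, with the robot touching nothing.
It also fails if it takes over 64 s, if anything falls off the work surface, if the arm or the gripper's body presses on something with over 40 N, if the wrist force passes 120 N, or if a joint passes its speed limit or range.

### The arm

A 6-joint arm with a two-finger parallel gripper is mounted at the origin on the work surface. World frame = base frame: x ahead of the robot, y to its left, z up, the work surface at z = 0. Lengths are in m, angles in degrees, forces in N, time in s.
With the tool pointing down it reaches from about 0.4 to 0.825 m from the base axis. Payload 7 kg.
Tool frame: the origin (TCP) lies midway between the tips of the shut fingers; the grasp point (between the pads) lies r.tcp_to_grasp behind it (r.tcp_to_grasp is the distance from the TCP to the grasp point, in m); x points along the fingers, y is the direction in which the jaws open and shut, and the axes are right-handed (so a half turn about x gives the same grasp; the last joint's range is limited). The gripper opens to 88 mm and grips with 3 to 60 N. Pads are 19 mm wide; open, the fingers measure 130 mm over their backs; the gripper's body (78 mm by 193 mm) begins 47 mm behind the grasp point.
Start: joints at [83.085, 20.546, 0.682, 0, -70.136, -16.507], TCP at [0.268, 0.619, 0.227] pointing down, gripper open.
Joint ranges: [-176.03, 176.03], [-82.01, 121.73], [-58.28, 71.71], [-173.87, 95.51], [-174.79, -0.11], [-173.66, 173.66]. Speed limits (degrees/s): [136.94, 136.94, 172.46, 180, 180, 180].

### API

Orientations are given as [roll, pitch, yaw] about the fixed x, y, z axes, in that order (R = Rz(yaw) Ry(pitch) Rx(roll)).
In Python, from plant import r gives the robot as it stands.
- The arm moves only by the tool carry_out, never from a script. Its argument "moves" is a list of rows, each a list of 7 numbers: the shift along the world's x, y, z in mm, then the turn, a rotation vector about the world's x, y, z in rad, then the opening in per cent of the stroke, from 0 (shut) to 100 (fully open). In form: [[x, y, z, wx, wy, wz, claw], ...]. A call has 1 to 5 rows; each row is the pose to reach, as a shift and turn from the pose commanded when the call began; what a row does not reach only later rows make up. A row lasts 1/10 s, in which the tool goes at most 50 mm and 8.59 degrees, less where a joint would pass 70% of its speed; a pose out of reach is approached as far as the arm can. A call with a gripper value outside its range is refused whole. The fingers move at their own pace and stop on an object; "squeeze" is the grip in N (left out, the last holds). Time passes only in rows, so rows that repeat a pose let the fingers close. It gives the time, the measured TCP pose, the force and the opening at its end, in the units of the state.
- r.get_state(): the state, without advancing time (a new reading comes with each control period).
- r.capture(name): name is "scene" or "side" or "wrist"; returns the picture (480x640x3 uint8, blue, green, red); there is no depth.
- r.camera_params(name): a dict with "K" (3x3 intrinsics, pixels), "rvec" (rotation vector, rad) and "tvec" (3), from world to camera coordinates, as OpenCV has them. Camera axes: x right, y down, z forward; pixel columns grow to the right and rows downward; lengths in m; the calibration is good to about 2 mm. A picture is of the moment at which its call begins: read the wrist's pose just before it. camera_params takes no time and is no camera call; for the wrist camera it gives the pose at the moment of the call.
- r.close_job(): hands the job in, once; it reports no verdict.
The state is a dict: "time_s": time; "joints": joint angles; "qd": joint speeds; "joint_torque": joint torques, N m; "tcp_pos": TCP position; "eef_rot": TCP orientation; "contact_force": force on the tool from outside, world axes, zero at the start; "moment": the same for the moment, N m; "gripper_width": finger opening in m.
Only numpy, scipy, OpenCV 4.12 (cv2) and the standard library are available. Lean on these libraries where they do the work, as an engineer would, in place of code of your own. Each camera call takes 0.05 s, during which the arm holds its last target. There are 200 camera calls.

## Working session

There is one attempt and no reset: what is moved stays moved. The work goes in short steps, Python scripts to look and compute and a tool call to move; the robot and the scene stay as the last step left them, time stands still between calls to the robot, and variables do not carry over. Pictures are saved under pics/ and viewed, about 8 in all and at most 12, crops included, and the job is handed in when it is done.

Besides the shell and the picture viewer there is one more tool, called by a JSON object that holds its "method" and its "body". carry_out: Moves the arm, as the interface text tells. Its arguments: {"type":"object","properties":{"moves":{"type":"array"},"squeeze":{"type":"number"}},"required":["moves"]}

```bash
mkdir -p pics
cat > h.py <<'E'
import numpy as np, cv2
from plant import r
def cam(n):
    p=r.camera_params(n); return np.array(p["K"],float),cv2.Rodrigues(np.array(p["rvec"],float))[0],np.array(p["tvec"],float).ravel()
def ray(n,uv,z,c=None):
    K,R,t=c or cam(n); uv=np.atleast_2d(uv).astype(float)
    d=(np.linalg.inv(K)@np.c_[uv,np.ones(len(uv))].T).T@R; o=-R.T@t
    return o+d*((z-o[2])/d[:,2])[:,None]
def proj(n,P,c=None):
    K,R,t=c or cam(n); q=(np.atleast_2d(P)@R.T+t)@K.T; return q[:,:2]/q[:,2:]
E
python3 - <<'E'
from h import *
for n in("scene","side"):
    i=r.capture(n); cv2.imwrite(f"pics/{n}0.png",i)
    K,R,t=cam(n); print(n,-R.T@t,K[0,0])
s=r.get_state();print(s["time_s"],s["tcp_pos"],s["eef_rot"],s["gripper_width"],r.tcp_to_grasp)
E
```

```text
scene [1.23921318 0.19414626 0.87972525] 462.10378906291385
side [-0.02630685 -0.65890803  0.91656001] 438.74152872579276
0.1 [0.26816272 0.61892805 0.22571668] [  95.90978775   89.91071652 -107.5185408 ] 0.08749867741446182 0.0188
```

View pics/scene0.png

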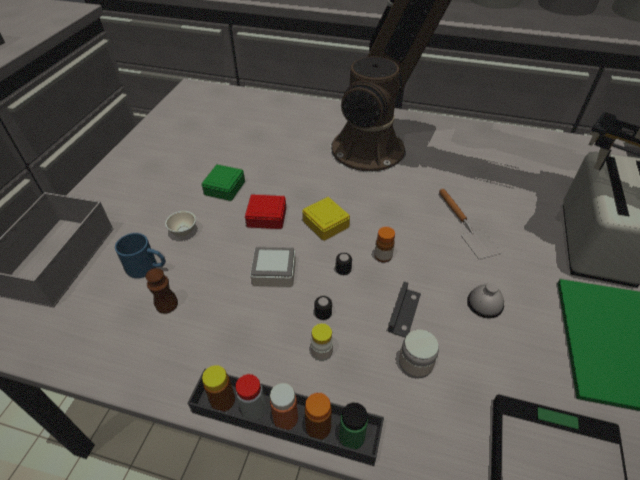

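View pics/side0.png

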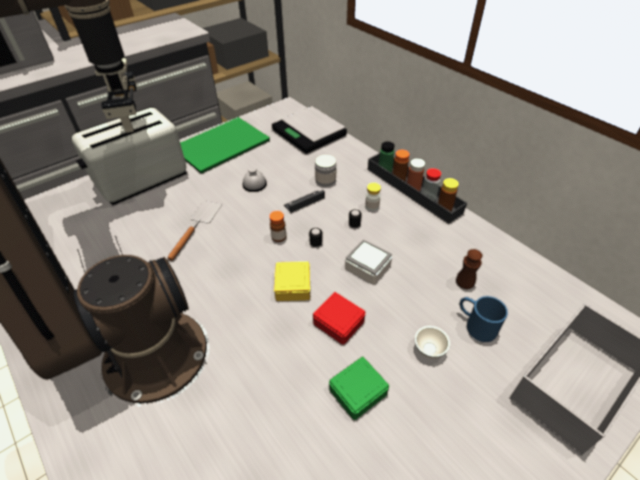

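The candidates for the tub in the scene view are white/grey (273,266), yellow (326,217), red (266,211) and green (223,182). Only the first is white with a grey rim, so that is the tub. The posts are at (344,263) and (323,307), the bar at (405,310) and the bell at (487,300). I'll confirm with an enlarged crop and measure.

Run:
```python
from h import *
a=cv2.imread("pics/scene0.png")[235:345,240:510]; b=cv2.imread("pics/side0.png")[155:285,230:400]
A=cv2.resize(a,None,fx=2.9,fy=2.9,interpolation=3)
B=cv2.resize(b,None,fx=2,fy=2,interpolation=3)
o=np.zeros((A.shape[0]+B.shape[0],max(A.shape[1],B.shape[1]),3),np.uint8);o[:A.shape[0],:A.shape[1]]=A;o[A.shape[0]:,:B.shape[1]]=B
print(o.shape,A.shape);cv2.imwrite("pics/crop1.png",o)
# dark posts: masks
for n,rois in(("scene",[(330,245,360,280),(308,288,338,325)]),("side",[(345,203,368,232),(304,222,328,250)])):
    i=cv2.imread(f"pics/{n}0.png"); g=i.max(2)
    for x0,y0,x1,y1 in rois:
        m=(g[y0:y1,x0:x1]<75).astype(np.uint8); k,l,s,c=cv2.connectedComponentsWithStats(m); j=1+s[1:,4].argmax()
        x,y,w,h,ar=s[j]; print(n,"bbox",x+x0,y+y0,w,h,ar,"ctr ray z=.0235",ray(n,c[j]+[x0,y0],.0235)[0])
```

```text
(579, 783, 3) (319, 783, 3)
scene bbox 335 253 17 22 256 ctr ray z=.0235 [0.52014709 0.04525079 0.0235    ]
scene bbox 314 296 18 24 301 ctr ray z=.0235 [0.6583353  0.03191388 0.0235    ]
side bbox 349 213 12 15 138 ctr ray z=.0235 [0.64473638 0.02449787 0.0235    ]
side bbox 310 232 12 15 149 ctr ray z=.0235 [0.50658879 0.03633957 0.0235    ]
```

View pics/crop1.png

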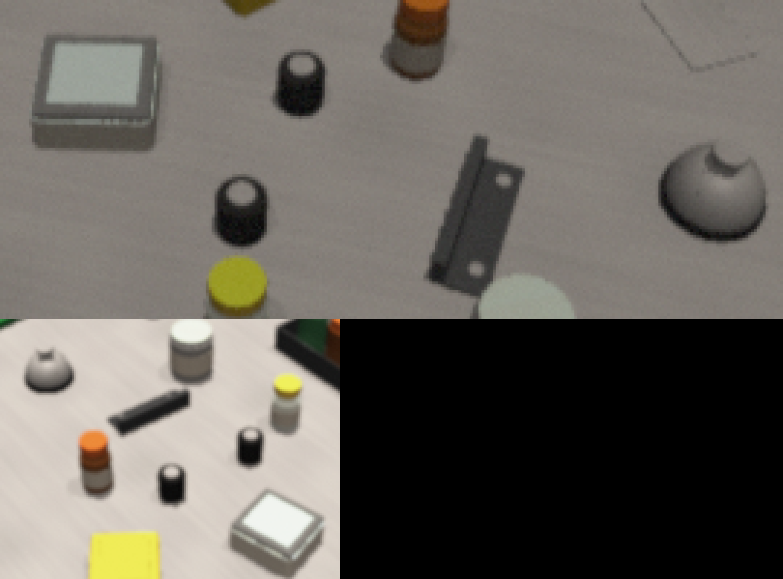

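Run:
```python
from h import *
from scipy.spatial.transform import Rotation as Ro
f=lambda p:np.array(p)/2.9+[240,235]
L=ray("scene",f([(47,37),(157,37),(150,117),(36,117)]),.044)
print("lid",L.round(3),"edges",np.linalg.norm(np.roll(L,-1,0)-L,axis=1).round(3),L.mean(0).round(3))
g=lambda p:(np.array(p)-[0,319])/2+[230,155]
S=ray("side",g([(267,491),(323,522),(288,557),(232,535)]),.044);print("side lid",S.mean(0).round(3),(np.linalg.norm(np.roll(S,-1,0)-S,axis=1)).round(3))
for e in (L[1]-L[0],L[2]-L[3],L[2]-L[1],L[3]-L[0]): print("yaw",np.degrees(np.arctan2(e[1],e[0])).round(1))
B=ray("scene",f([(480,137),(432,268)]),.03);print("bar near top",B.round(3),np.linalg.norm(B[0]-B[1]))
print("post tops",ray("scene",f([(302,66),(241,190)]),.047).round(3))
print("post tops side",ray("side",g([(250,432),(172,468)]),.047).round(3))
print("bell dome",ray("scene",f([(712,180)]),.035).round(3),ray("side",g([(47,355)]),.06).round(3))
print("jars",ray("side",g([(287,381)]),.08).round(3),ray("side",g([(93,438)]),.088).round(3),ray("side",g([(192,330)]),.08).round(3))
s=r.get_state();print(Ro.from_euler("xyz",s["eef_rot"],degrees=True).as_matrix().round(3))
K,R,t=cam("wrist");T=np.array(s["tcp_pos"]);print("wristcam-TCP world",(-R.T@t-T).round(3),"axes",R.round(2),K.round(0))
```

```text
lid [[ 0.54  -0.171  0.044]
 [ 0.515 -0.081  0.044]
 [ 0.6   -0.059  0.044]
 [ 0.624 -0.148  0.044]] edges [0.093 0.088 0.092 0.088] [ 0.57  -0.115  0.044]
side lid [ 0.56  -0.125  0.044] [0.092 0.08  0.081 0.096]
yaw 105.6
yaw 105.6
yaw 14.3
yaw 15.5
bar near top [[0.537 0.199 0.03 ]
 [0.67  0.184 0.03 ]] 0.13387857080992321
post tops [[0.516 0.046 0.047]
 [0.652 0.031 0.047]]
post tops side [[0.655 0.034 0.047]
 [0.519 0.049 0.047]]
bell dome [[0.535 0.379 0.035]] [[0.519 0.369 0.06 ]]
jars [[0.75  0.058 0.08 ]] [[0.445 0.133 0.088]] [[0.723 0.251 0.08 ]]
[[-0.    -0.398 -0.918]
 [-0.001 -0.918  0.398]
 [-1.     0.002 -0.   ]]
wristcam-TCP world [ 0.059 -0.025  0.159] axes [[-0.4  -0.92  0.  ]
 [-0.89  0.39  0.24]
 [-0.22  0.1  -0.97]] [[344.   0. 319.]
 [  0. 344. 238.]
 [  0.   0.   1.]]
```

{"method": "carry_out", "body": {"moves": [[0,0,45,0,0,-0.06,45],[10,-30,60,0,0,-0.12,45],[25,-75,60,0,0,-0.19,45],[40,-120,60,0,0,-0.25,45],[57,-167,60,0,0,-0.318,45]]}}

```text
time_s: 0.6
tcp_pos: [0.3253, 0.4506, 0.2861]
eef_rot: [102.2, 90.0, -119.6]
contact_force: [1.7, -0.0, 0.1]
gripper_width: 0.0533
```

{"method": "carry_out", "body": {"moves": [[15,-45,0,0,0,-0.06,45],[31,-90,0,0,0,-0.12,45],[46,-134,0,0,0,-0.19,45],[62,-179,0,0,0,-0.25,45],[77,-224,0,0,0,-0.318,45]]}}

```text
time_s: 1.1
tcp_pos: [0.4023, 0.2264, 0.2865]
eef_rot: [-19.8, 90.0, 100.2]
contact_force: [1.6, -0.5, 0.4]
gripper_width: 0.0398
```

{"method": "carry_out", "body": {"moves": [[15,-45,0,0,0,-0.06,45],[31,-90,0,0,0,-0.12,45],[46,-134,0,0,0,-0.19,45],[62,-179,0,0,0,-0.25,45],[77,-224,0,0,0,-0.318,45]]}}

```text
time_s: 1.6
tcp_pos: [0.4794, 0.0024, 0.2866]
eef_rot: [-58.8, 90.0, 43.0]
contact_force: [1.3, 0.9, 1.0]
gripper_width: 0.0393
```

{"method": "carry_out", "body": {"moves": [[15,-45,0,0,0,-0.06,45],[31,-90,0,0,0,-0.12,45],[46,-134,0,0,0,-0.19,45],[62,-179,0,0,0,-0.25,45],[77,-224,0,0,0,-0.318,45]]}}

```text
time_s: 2.1
tcp_pos: [0.5565, -0.2217, 0.2862]
eef_rot: [74.8, 90.0, 158.3]
contact_force: [1.3, 0.4, 0.2]
gripper_width: 0.0397
```

Run:
```python
from h import *
from scipy.spatial.transform import Rotation as Ro
s=r.get_state();M=Ro.from_euler("xyz",s["eef_rot"],degrees=True).as_matrix();print(M.round(3),s["tcp_pos"],np.degrees(np.arctan2(M[1,2],M[0,2])))
c=cam("wrist");i=r.capture("wrist");cv2.imwrite("pics/w1.png",i);np.save("w1.npy",np.array(c,dtype=object),allow_pickle=True)
print(proj("wrist",[[.516,.046,.047],[.652,.031,.047],[.567,-.118,.044],[.6035,.1915,.03]],c).round(0))
```

```text
[[-0.    -0.994  0.112]
 [ 0.     0.112  0.994]
 [-1.     0.     0.   ]] [ 0.55649718 -0.22167493  0.28619288] 83.54975471728395Traceback (most recent call last):
  File "<stdin>", line 4, in <module>
ValueError: could not broadcast input array from shape (3,3) into shape (3,)
```

View pics/w1.png

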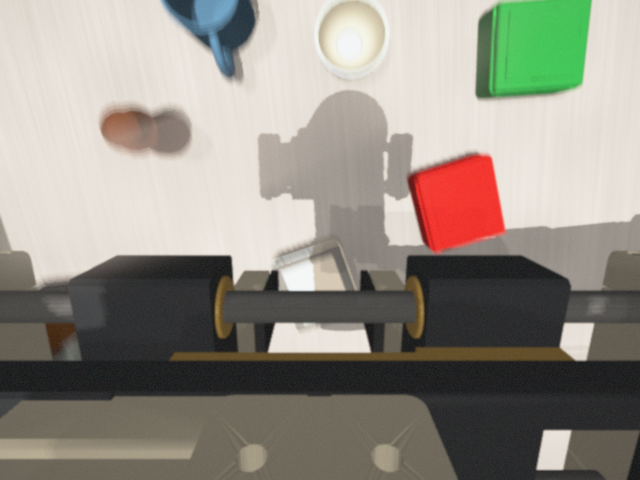

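Run:
```python
from h import *
s=r.get_state();print(s["joints"])
c=cam("wrist")
print("mill",ray("scene",[[155,273],[166,305]],.0).round(3),ray("scene",[[155,273]],.12).round(3),"mug top",ray("scene",[[134,243]],.085).round(3),"ramekin",ray("scene",[[181,222]],.03).round(3))
print(ray("wrist",[[120,125],[352,38],[200,5]],.12,c).round(3),ray("wrist",[[352,35]],.04,c).round(3))
```

```text
[ -3.49116574  11.96241707  -3.6324692    0.11919973 -74.52783736
  -3.37868319]
mill [[ 0.65  -0.4    0.   ]
 [ 0.729 -0.327  0.   ]] [[ 0.73  -0.319  0.12 ]] mug top [[ 0.638 -0.438  0.085]] ramekin [[ 0.495 -0.403  0.03 ]]
[[ 0.724 -0.335  0.12 ]
 [ 0.51  -0.381  0.12 ]
 [ 0.633 -0.42   0.12 ]] [[ 0.5   -0.406  0.04 ]]
```

{"method": "carry_out", "body": {"moves": [[8,-1,-50,0,0,0,45],[15,-2,-100,0,0,0,45],[15,-2,-150,0,0,0,45],[15,-2,-200,0,0,0,45],[15,-2,-245,0,0,0,45]]}}

```text
time_s: 2.65
tcp_pos: [0.5705, -0.2216, 0.0392]
eef_rot: [83.2, 89.9, 166.9]
contact_force: [0.9, 0.4, 0.3]
gripper_width: 0.0396
```

{"method": "carry_out", "body": {"moves": [[0,0,-13,0,0,0,45],[1,10,-13,0,0,0,45],[2,19,-13,0,0,0,45],[3,26,-13,0,0,0,45],[4,33,-13,0,0,0,45]]}}

```text
time_s: 3.15
tcp_pos: [0.5769, -0.1878, 0.031]
eef_rot: [-87.1, 89.8, -3.4]
contact_force: [-0.2, -4.1, 0.2]
gripper_width: 0.0393
```

{"method": "carry_out", "body": {"moves": [[1,6,0,0,0,0,45],[1,12,0,0,0,0,45],[2,18,0,0,0,0,45],[3,24,0,0,0,0,45],[3,30,0,0,0,0,45]]}}

```text
time_s: 3.65
tcp_pos: [0.5783, -0.1582, 0.0285]
eef_rot: [104.7, 90.0, -171.6]
contact_force: [-2.1, -2.7, 3.1]
gripper_width: 0.0393
```

Run:
```python
from h import *
i=r.capture("scene");cv2.imwrite("pics/s2f.png",i);j=r.capture("side");cv2.imwrite("pics/d2f.png",j)
o=np.vstack([cv2.resize(i[225:325,240:370],(468,360),interpolation=3),cv2.resize(j[195:285,300:415],(307,240),interpolation=3).copy() if 0 else cv2.resize(j[195:285,300:417],(468,240),interpolation=3)])
cv2.imwrite("pics/s2.png",o)
```

```text
(no output)
```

View pics/s2.png

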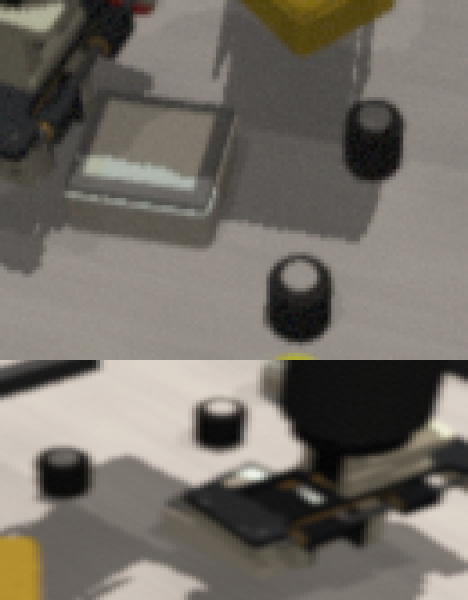

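The crop shows the tub turning towards square with the gripper behind it. Its lid corners are about (107,97), (235,107), (212,212) and (67,190) in the crop.

```bash
cat >> h.py <<'E'
O=np.array([.585,.040]); BY=np.radians(83.8)
BR=np.array([[np.cos(BY),np.sin(BY)],[-np.sin(BY),np.cos(BY)]])
bay=lambda P:(np.atleast_2d(P)[:,:2]-O)@BR.T
E
python3 - <<'E'
from h import *
L=bay(ray("scene",np.array([(107,97),(235,107),(212,212),(67,190)])/3.6+[240,225],.044))
print(L.round(3),L.mean(0));
for a,b in((0,1),(3,2),(1,2),(0,3)): e=L[b]-L[a];print(np.degrees(np.arctan2(e[1],e[0])).round(1),np.hypot(*e).round(3))
print(bay(r.get_state()["tcp_pos"]))
E
```

```text
[[-0.178  0.022]
 [-0.093  0.046]
 [-0.071 -0.042]
 [-0.166 -0.06 ]] [-0.12692919 -0.00869845]
15.8 0.088
11.0 0.096
-76.0 0.091
-81.7 0.083
[[-0.19726692 -0.01478462]]
```

{"method": "carry_out", "body": {"moves": [[-2,5,0,0,0,0,45],[-5,11,0,0,0,0,45],[-7,16,0,0,0,0,45],[-10,21,0,0,0,0,45],[-12,26,0,0,0,0,45]]}}

```text
time_s: 4.25
tcp_pos: [0.5661, -0.1322, 0.0286]
eef_rot: [-61.1, 90.0, 22.6]
contact_force: [0.0, -0.9, -1.8]
gripper_width: 0.0394
```

{"method": "carry_out", "body": {"moves": [[0,0,0,0,0,0,45],[-3,-25,0,0,0,0,45],[-3,-25,50,0,0,0,45],[-3,-25,100,0,0,0,45],[-3,-25,150,0,0,0,45]]}}

```text
time_s: 4.75
tcp_pos: [0.5629, -0.1578, 0.1802]
eef_rot: [92.3, 90.0, 176.0]
contact_force: [2.4, 1.0, 0.1]
gripper_width: 0.0394
```

{"method": "carry_out", "body": {"moves": [[0,30,40,0,0,0,45],[5,70,70,0,0,0,45],[11,110,100,0,0,0,45],[16,155,115,0,0,0,45],[21,204,120,0,0,0,45]]}}

```text
time_s: 5.25
tcp_pos: [0.585, 0.048, 0.3015]
eef_rot: [-64.4, 89.7, 19.2]
contact_force: [1.9, 0.5, -0.8]
gripper_width: 0.0393
```

{"method": "carry_out", "body": {"moves": [[3,30,0,0,0,0,45],[6,60,0,0,0,0,45],[6,60,0,0,0,0,45]]}}

```text
time_s: 5.55
tcp_pos: [0.5904, 0.1097, 0.2981]
eef_rot: [42.7, 90.0, 126.6]
contact_force: [-1.0, -1.2, -0.9]
gripper_width: 0.0394
```

Run:
```python
from h import *
import pickle
print(r.get_state()["tcp_pos"])
c=cam("wrist");i=r.capture("wrist");cv2.imwrite("pics/w2.png",i);pickle.dump(c,open("w2.pkl","wb"))
```

```text
[0.59035477 0.10973276 0.29809892]
```

View pics/w2.png

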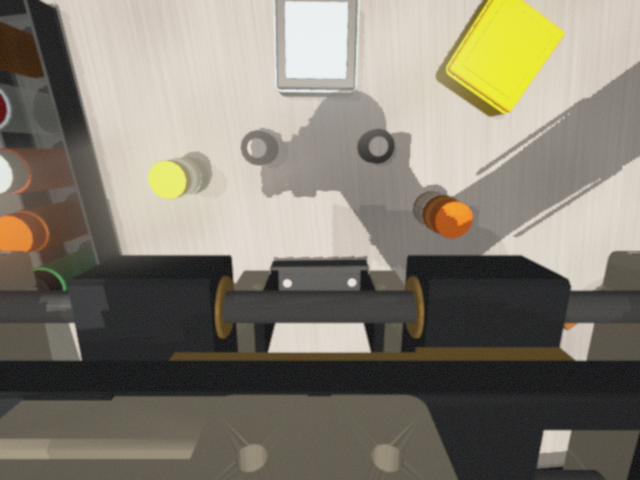

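The wrist view shows the tub nearly square, with front corners at (277,90) and (355,91). The post tops are at (261,147) and (378,146), and the bar's near edge runs along row 261.

Run:
```python
from h import *
import pickle
c=pickle.load(open("w2.pkl","rb"));i=cv2.imread("pics/w2.png");g=cv2.cvtColor(i,6).astype(float)
P=[]
for x,y in((261,147),(378,146)):
    m=(g[y-26:y+26,x-26:x+26]<70).astype(np.uint8)  # dark ring
    k=cv2.findContours(m,cv2.RETR_EXTERNAL,cv2.CHAIN_APPROX_NONE)[0];k=max(k,key=cv2.contourArea)
    cc,(w,h),_=cv2.fitEllipse(k);p=np.array(cc)+[x-26,y-26];P.append(p);print("post px",p.round(1),w,h,ray("wrist",p,.035,c)[0].round(4))
# tub outline: gradient along rows/cols, subpixel
gx=cv2.GaussianBlur(g,(0,0),1)
def edge(v,a,b,s): d=np.diff(v)[a:b]*s; return a+d.argmax()+.5
ys=np.arange(10,80,5)
for nm,a,b,s in(("L",265,283,-1),("R",349,367,1)):
    xs=[edge(gx[y],a,b,s) for y in ys]; print(nm,np.round(xs,1)); 
    w=ray("wrist",np.c_[xs,ys],.044,c);f=np.polyfit(w[:,1],w[:,0],1);q=bay(w);print("  bay y at x",q[[0,-1]].round(4)," heading",np.degrees(np.arctan(-f[0]))+90)
xs=np.arange(288,346,5);fy=[edge(gx[:,x],78,100,1) for x in xs];print(np.round(fy,1))
fd=[edge(gx[:,x],78,100,-1) for x in xs];print(np.round(fd,1))
w=ray("wrist",np.c_[xs,fy],.044,c);e=w[-1]-w[0];print("front",w[[0,-1]].round(4),bay(w[[0,-1]]).round(4))
xs=np.arange(285,355,6);by=[edge(gx[:,x],245,275,-1) for x in xs];w=ray("wrist",np.c_[xs,by],.03,c);f=np.polyfit(w[:,0],w[:,1],1);print("bar",np.round(by,1),w[[0,-1]].round(4),np.degrees(np.arctan(f[0])),bay(w[[0,-1]]))
print("bar corners",ray("wrist",[[272,262],[367,261]],.03,c).round(4))
```

```text
Traceback (most recent call last):
ValueError: max() iterable argument is empty
```

```bash
cat > m.py <<'E'
from h import *
import pickle
c=pickle.load(open("w2.pkl","rb"));i=cv2.imread("pics/w2.png");g=cv2.cvtColor(i,cv2.COLOR_BGR2GRAY).astype(float)
for x,y in((261,147),(378,146)):
    s=g[y-26:y+26,x-26:x+26];th=s.min()+35;m=(s<th).astype(np.uint8)
    k=cv2.findContours(m,cv2.RETR_EXTERNAL,cv2.CHAIN_APPROX_NONE)[0];k=max(k,key=cv2.contourArea)
    cc,(w,h),_=cv2.fitEllipse(k);p=np.array(cc)+[x-26,y-26];print("post px",p.round(1),w,h,ray("wrist",p,.035,c)[0].round(4))
gx=cv2.GaussianBlur(g,(0,0),1)
def edge(v,a,b,s): d=np.diff(v)[a:b]*s; return a+d.argmax()+.5
ys=np.arange(10,80,5)
for nm,a,b,s in(("L",265,283,-1),("R",349,367,1)):
    xs=[edge(gx[y],a,b,s) for y in ys]; print(nm,np.round(xs,1)); 
    w=ray("wrist",np.c_[xs,ys],.044,c);f=np.polyfit(w[:,1],w[:,0],1);q=bay(w);print("  bay",q[[0,-1]].round(4)," heading",np.degrees(np.arctan(-f[0]))+90)
xs=np.arange(288,346,5)
for s in(1,-1):
    fy=[edge(gx[:,x],78,100,s) for x in xs];w=ray("wrist",np.c_[xs,fy],.044,c);print("front",np.round(fy,1),bay(w[[0,-1]]).round(4))
xs=np.arange(285,355,6);by=[edge(gx[:,x],245,275,-1) for x in xs];w=ray("wrist",np.c_[xs,by],.03,c);f=np.polyfit(w[:,0],w[:,1],1);print("bar",np.round(by,1),w[[0,-1]].round(4),np.degrees(np.arctan(f[0])),bay(w[[0,-1]]))
print("bar corners",ray("wrist",[[272,262],[367,261]],.03,c).round(4))
E
python3 m.py
```

```text
post px [260.5 147.8] 33.19877624511719 38.6976432800293 [0.6514 0.034  0.035 ]
post px [376.7 148.2] 25.795019149780273 32.89197540283203 [0.5142 0.0491 0.035 ]
L [274.5 275.5 275.5 275.5 275.5 275.5 275.5 275.5 275.5 275.5 275.5 275.5
 276.5 276.5]
  bay [[-0.1403 -0.0447]
 [-0.0767 -0.0444]]  heading 83.17890223833422
R [357.5 356.5 356.5 356.5 356.5 356.5 356.5 355.5 355.5 355.5 355.5 355.5
 355.5 354.5]
  bay [[-0.1405  0.0434]
 [-0.0769  0.042 ]]  heading 83.31980473385941
front [88.5 88.5 89.5 88.5 88.5 89.5 89.5 89.5 89.5 89.5 89.5 89.5] [[-0.0629 -0.0319]
 [-0.0619  0.0295]]
front [91.5 91.5 92.5 92.5 92.5 92.5 92.5 92.5 92.5 92.5 78.5 78.5] [[-0.0597 -0.032 ]
 [-0.0733  0.0293]]
bar [259.5 259.5 258.5 259.5 259.5 259.5 259.5 258.5 256.5 258.5 256.5 255.5] [[0.6413 0.1764 0.03  ]
 [0.5554 0.1801 0.03  ]] -2.9937756037887366 [[ 0.14169402 -0.04118943]
 [ 0.13612005  0.04459013]]
bar corners [[0.6586 0.178  0.03  ]
 [0.5353 0.1898 0.03  ]]
```

Run:
```python
from h import *
import pickle
c=pickle.load(open("w2.pkl","rb"));g=cv2.cvtColor(cv2.imread("pics/w2.png"),cv2.COLOR_BGR2GRAY)
D=[]
for x,y in((261,147),(378,146)):
    s=g[y-10:y+11,x-10:x+11];t,m=cv2.threshold(s,0,1,cv2.THRESH_OTSU);n,l,st,ce=cv2.connectedComponentsWithStats(m)
    j=l[10,10];D.append(ce[j]+[x-10,y-10]);print(D[-1],st[j])
w=ray("wrist",D,.047,c);print(w.round(4),np.hypot(*(w[0]-w[1])[:2]),bay(w).round(4),w.mean(0))
r1=[255,385];o=g[0:0]
z=cv2.resize(cv2.imread("pics/w2.png")[60:280,235:405],None,fx=2.7,fy=2.7,interpolation=3);cv2.imwrite("pics/z2.png",z)
```

```text
[257.43529412 147.57647059] [  0   1  15  20 255]
[378.0033557  145.65436242] [  1   0  19  20 298]
[[0.6529 0.0337 0.047 ]
 [0.5145 0.0463 0.047 ]] 0.13903990711020234 [[ 0.001  -0.0682]
 [-0.0014  0.0708]] [0.58371586 0.03998154 0.047     ]
```

View pics/z2.png

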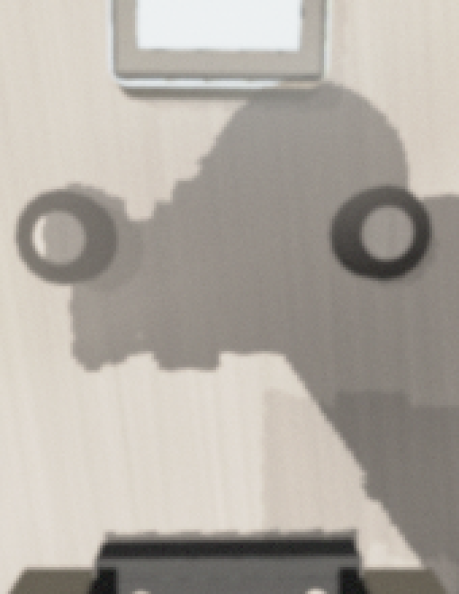

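{"method": "carry_out", "body": {"moves": [[-5,-49,0,0,0,0.01,45],[-9,-98,0,0,0,0.01,45],[-14,-147,0,0,0,0.01,45],[-18,-196,0,0,0,0.01,45],[-22,-245,-5,0,0,0.01,45]]}}

```text
time_s: 6.1
tcp_pos: [0.5678, -0.1411, 0.2945]
eef_rot: [-83.8, 89.9, 0.5]
contact_force: [0.6, -0.3, -0.4]
gripper_width: 0.0395
```

{"method": "carry_out", "body": {"moves": [[-3,-29,-30,0,0,0,45],[-3,-29,-78,0,0,0,45],[-3,-29,-126,0,0,0,45],[-3,-29,-174,0,0,0,45],[-3,-29,-220,0,0,0,45]]}}

```text
time_s: 6.6
tcp_pos: [0.5646, -0.1686, 0.0721]
eef_rot: [-71.8, 90.0, 12.4]
contact_force: [0.3, 0.5, -0.8]
gripper_width: 0.0396
```

{"method": "carry_out", "body": {"moves": [[0,0,-30,0,0,0,45],[0,0,-44,0,0,0,45],[0,0,-44,0,0,0,45]]}}

```text
time_s: 6.9
tcp_pos: [0.5632, -0.1683, 0.0272]
eef_rot: [94.0, 89.7, 178.2]
contact_force: [-0.0, 0.5, 0.1]
gripper_width: 0.0389
```

Run:
```python
from h import *
from scipy.spatial.transform import Rotation as Ro
s=r.get_state();M=Ro.from_euler("xyz",s["eef_rot"],degrees=True).as_matrix()
p=np.array(s["tcp_pos"]);d=p[:2]-[.5837,.04];a=np.radians(84.2);print(s["time_s"],p,np.degrees(np.arctan2(M[1,2],M[0,2])),"x'",d@[np.cos(a),np.sin(a)],"y'",d@[-np.sin(a),np.cos(a)])
```

```text
6.9 [ 0.56318938 -0.16826412  0.02716233] 84.20472482384996 x' -0.2092706783793546 y' -0.0006407837053821027
```

{"method": "carry_out", "body": {"moves": [[3,10,0,0,0,0,45],[4,20,0,0,0,0,45],[5,28,0,0,0,0,45],[6,35,0,0,0,0,45],[6,42,0,0,0,0,45]]}}

```text
time_s: 7.4
tcp_pos: [0.5721, -0.1251, 0.0305]
eef_rot: [-98.5, 89.9, -14.2]
contact_force: [-0.5, -3.4, 2.2]
gripper_width: 0.0395
```

{"method": "carry_out", "body": {"moves": [[0,6,0,0,0,0,45],[0,12,0,0,0,0,45],[0,18,0,0,0,0,45],[0,24,0,0,0,0,45],[0,30,0,0,0,0,45]]}}

```text
time_s: 7.9
tcp_pos: [0.5713, -0.0953, 0.0296]
eef_rot: [161.2, 90.0, -114.6]
contact_force: [0.2, -4.8, 3.6]
gripper_width: 0.0394
```

Run:
```python
from h import *
from scipy.spatial.transform import Rotation as Ro
s=r.get_state();M=Ro.from_euler("xyz",s["eef_rot"],degrees=True).as_matrix()
p=np.array(s["tcp_pos"]);d=p[:2]-[.5837,.04];a=np.radians(84.2);print(s["time_s"],p,np.degrees(np.arctan2(M[1,2],M[0,2])),"x'",d@[np.cos(a),np.sin(a)],"y'",d@[-np.sin(a),np.cos(a)])
i=r.capture("scene");cv2.imwrite("pics/s3f.png",i)
cv2.imwrite("pics/s3.png",cv2.resize(i[225:335,260:370],None,fx=5,fy=5,interpolation=3))
```

```text
7.9 [ 0.57127748 -0.09534584  0.02961559] 84.26526087384151 x' -0.13590833506785946 y' -0.0013186191114443607
```

View pics/s3.png

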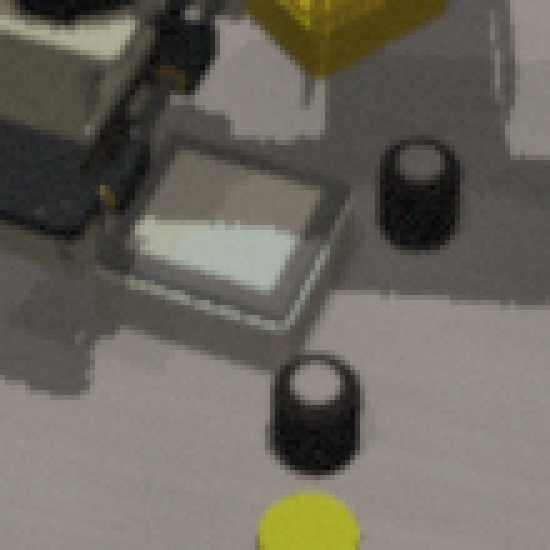

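```bash
cat >> h.py <<'E'
O=np.array([.5837,.040]); BY=np.radians(84.2)
BR=np.array([[np.cos(BY),np.sin(BY)],[-np.sin(BY),np.cos(BY)]])
E
python3 - <<'E'
from h import *
f=lambda p:np.array(p)/5+[260,225]
print(bay(ray("scene",f([(421,162),(317,382)]),.047)).round(4))
print(bay(ray("scene",f([(350,188),(288,325),(172,145),(102,268)]),.044)).round(4))
E
```

```text
[[-0.0012  0.069 ]
 [-0.0005 -0.0704]]
[[-0.028   0.0435]
 [-0.025  -0.0436]
 [-0.1184  0.0377]
 [-0.1176 -0.0443]]
```

{"method": "carry_out", "body": {"moves": [[1,9,0,0,0,0,45],[2,18,0,0,0,0,45],[3,27,0,0,0,0,45],[4,36,0,0,0,0,45],[5,45,0,0,0,0,45]]}}

```text
time_s: 8.45
tcp_pos: [0.5762, -0.0498, 0.0294]
eef_rot: [91.2, 90.0, 175.5]
contact_force: [-1.3, -3.2, 1.4]
gripper_width: 0.0391
```

{"method": "carry_out", "body": {"moves": [[1,9,0,0,0,0,45],[2,18,0,0,0,0,45],[3,27,0,0,0,0,45],[4,36,0,0,0,0,45],[4,45,0,0,0,0,45]]}}

```text
time_s: 8.95
tcp_pos: [0.5805, -0.0048, 0.0295]
eef_rot: [-43.1, 90.0, 41.2]
contact_force: [2.8, -4.6, -0.2]
gripper_width: 0.0394
```

{"method": "carry_out", "body": {"moves": [[1,9,0,0,0,0,45],[2,18,0,0,0,0,45],[3,27,0,0,0,0,45],[4,36,0,0,0,0,45],[5,45,0,0,0,0,45]]}}

```text
time_s: 9.45
tcp_pos: [0.5852, 0.0401, 0.0295]
eef_rot: [102.8, 90.0, -172.9]
contact_force: [-0.6, -3.2, 0.1]
gripper_width: 0.0396
```

{"method": "carry_out", "body": {"moves": [[1,9,0,0,0,0,45],[2,17,0,0,0,0,45],[2,24,0,0,0,0,45],[3,30,0,0,0,0,45],[3,34,0,0,0,0,45]]}}

```text
time_s: 9.95
tcp_pos: [0.5884, 0.074, 0.0295]
eef_rot: [27.3, 90.0, 111.6]
contact_force: [-0.1, -2.0, 0.0]
gripper_width: 0.039
```

{"method": "carry_out", "body": {"moves": [[0,2,0,0,0,0,45],[0,4,0,0,0,0,45]]}}

```text
time_s: 10.15
tcp_pos: [0.5883, 0.0774, 0.0295]
eef_rot: [102.6, 90.0, -173.1]
contact_force: [-0.3, -2.3, -0.6]
gripper_width: 0.0397
```

{"method": "carry_out", "body": {"moves": [[0,1,0,0,0,0,45],[0,2,0,0,0,0,45]]}}

```text
time_s: 10.35
tcp_pos: [0.5883, 0.0784, 0.0296]
eef_rot: [165.4, 89.9, -110.3]
contact_force: [2.3, -10.1, 0.1]
gripper_width: 0.0396
```

{"method": "carry_out", "body": {"moves": [[0,1,0,0,0,0,45],[0,1,0,0,0,0,45]]}}

```text
time_s: 10.55
tcp_pos: [0.5883, 0.0785, 0.0297]
eef_rot: [168.3, 89.9, -107.4]
contact_force: [3.0, -10.2, -0.4]
gripper_width: 0.0393
```

Run:
```python
from h import *
s=r.get_state();print(s["tcp_pos"],s["contact_force"],s["moment"],bay(s["tcp_pos"]))
i=r.capture("scene");cv2.imwrite("pics/s4f.png",i)
cv2.imwrite("pics/s4.png",cv2.resize(i[230:350,300:450],None,fx=5,fy=5,interpolation=3))
```

```text
[0.58828055 0.07845495 0.02968631] [  3.03236913 -10.17667205  -0.42746286] [-3.92024856 -1.07508609 -0.03484394] [[ 0.03872099 -0.00067099]]
```

View pics/s4.png

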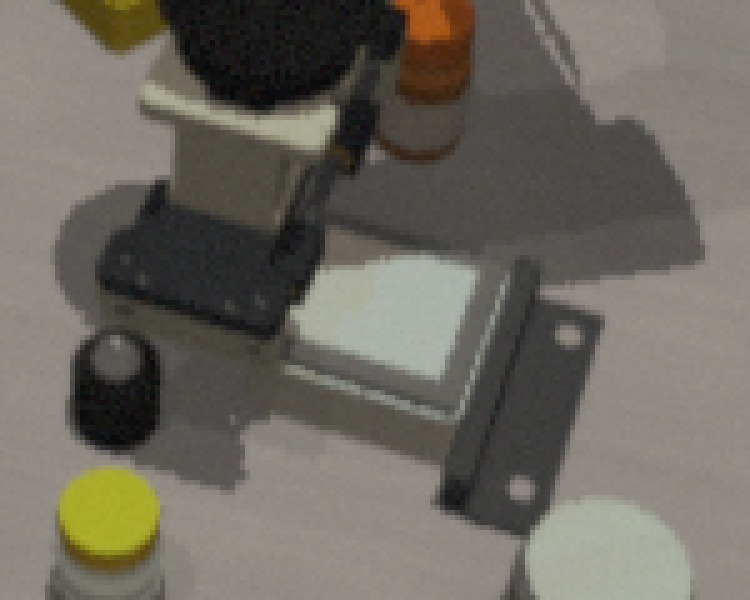

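{"method": "carry_out", "body": {"moves": [[0,2,0,0,0,0,45],[0,2,0,0,0,0,45]]}}

```text
time_s: 10.8
tcp_pos: [0.5883, 0.0787, 0.0298]
eef_rot: [168.7, 89.7, -107.1]
contact_force: [5.5, -19.2, 1.7]
gripper_width: 0.0395
```

{"method": "carry_out", "body": {"moves": [[0,-4,0,0,0,0,45],[-2,-25,0,0,0,0,45],[-2,-25,50,0,0,0,45],[-2,-25,100,0,0,0,45],[-2,-25,150,0,0,0,45]]}}

```text
time_s: 11.3
tcp_pos: [0.5862, 0.0573, 0.1815]
eef_rot: [-15.9, 90.0, 68.3]
contact_force: [1.8, 0.6, 0.2]
gripper_width: 0.0396
```

{"method": "carry_out", "body": {"moves": [[0,20,45,0,0,0,10],[0,60,75,0,0,0,0],[0,105,95,0,0,0,0],[0,153,105,0,0,0,0],[0,202,110,0,0,0,0]]}}

```text
time_s: 11.8
tcp_pos: [0.5865, 0.2615, 0.2919]
eef_rot: [-40.5, 89.8, 43.8]
contact_force: [1.2, 0.2, -0.1]
gripper_width: 0.0051
```

{"method": "carry_out", "body": {"moves": [[0,20,0,0,0,0,0],[0,40,0,0,0,0,0],[0,40,0,0,0,0,0]]}}

```text
time_s: 12.1
tcp_pos: [0.5861, 0.3014, 0.2886]
eef_rot: [109.1, 90.0, -166.6]
contact_force: [-0.3, -0.9, 0.2]
gripper_width: 0.0005
```

Run:
```python
from h import *
import pickle
print(r.get_state()["tcp_pos"])
c=cam("wrist");i=r.capture("wrist");cv2.imwrite("pics/w3.png",i);pickle.dump(c,open("w3.pkl","wb"))
cv2.imwrite("pics/w3z.png",cv2.resize(i[0:260,180:460],None,fx=2.3,fy=2.3,interpolation=3))
print(proj("wrist",[[.53,.375,.06]],c))
```

```text
[0.58606385 0.30135714 0.2886387 ]
[[371.34974878 266.64189414]]
```

View pics/w3z.png

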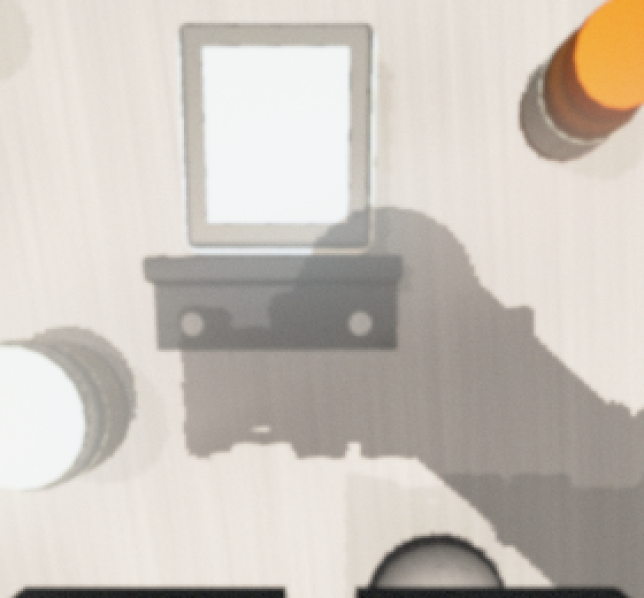

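Run:
```python
from h import *
import pickle
c=pickle.load(open("w3.pkl","rb"))
f=lambda p:np.array(p)/2.3+[180,0]
t=bay(ray("wrist",f([(189,246),(372,246),(181,24),(371,24)]),.044,c));b=bay(ray("wrist",f([(145,256),(402,256)]),.03,c))
print(t.round(4),b.round(4))
for v in(t[1]-t[0],t[3]-t[2],b[1]-b[0]):print(np.degrees(np.arctan2(v[0],v[1])))
```

```text
[[ 0.1479 -0.0383]
 [ 0.1476  0.0496]
 [ 0.0536 -0.0384]
 [ 0.0533  0.0474]] [[ 0.151  -0.0625]
 [ 0.1506  0.0656]]
-0.1974210613489333
-0.21402629957411615
-0.19662266210605955
```

{"method": "carry_out", "body": {"moves": [[-13,40,0,0,0,0,0],[-26,80,0,0,0,0,0],[-39,120,0,0,0,0,0],[-56,165,0,0,0,0,0],[-56,165,0,0,0,0,0]]}}

```text
time_s: 12.65
tcp_pos: [0.5287, 0.4676, 0.2883]
eef_rot: [110.7, 89.9, -164.9]
contact_force: [0.0, -1.2, -0.9]
gripper_width: 0.0005
```

Run:
```python
from h import *
import pickle
print(r.get_state()["tcp_pos"],r.get_state()["time_s"])
c=cam("wrist");i=r.capture("wrist");cv2.imwrite("pics/w4.png",i);pickle.dump(c,open("w4.pkl","wb"))
cv2.imwrite("pics/w4z.png",cv2.resize(i[100:260,230:410],None,fx=3,fy=3,interpolation=3))
print((proj("wrist",[[.53,.375,.06]],c)-[230,100])*3)
```

```text
[0.52866361 0.46761654 0.28829932] 12.65
[[235.84372031  75.98339297]]
```

View pics/w4z.png

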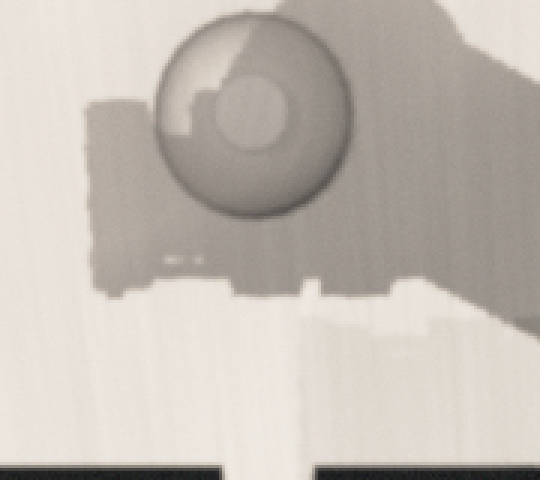

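Run:
```python
from h import *
import pickle
c=pickle.load(open("w4.pkl","rb"))
p=ray("wrist",np.array([(253,113),(216,113),(289,113)])/3+[230,100],.064,c);print(p.round(4),np.linalg.norm(p[1]-p[2]))
print((p[0]-r.get_state()["tcp_pos"])*1000)
```

```text
[[0.5251 0.3884 0.064 ]
 [0.5383 0.3871 0.064 ]
 [0.5123 0.3897 0.064 ]] 0.026069050720456455
[  -4.3026762   -77.18431616 -224.60732054]
```

{"method": "carry_out", "body": {"moves": [[-2,-38,-20,0,0,0,0],[-4,-77,-45,0,0,0,0],[-4,-77,-93,0,0,0,0],[-4,-77,-141,0,0,0,0],[-4,-77,-185,0,0,0,0]]}}

```text
time_s: 13.2
tcp_pos: [0.5269, 0.3848, 0.1037]
eef_rot: [-26.2, 89.9, 57.9]
contact_force: [1.3, 1.2, 0.2]
gripper_width: 0.0005
```

{"method": "carry_out", "body": {"moves": [[0,0,-15,0,0,0,0],[0,0,-28,0,0,0,0],[0,0,-28,0,0,0,0]]}}

```text
time_s: 13.5
tcp_pos: [0.5264, 0.3856, 0.0753]
eef_rot: [145.5, 89.9, -130.4]
contact_force: [-0.0, 0.1, 0.5]
gripper_width: 0.0004
```

{"method": "carry_out", "body": {"moves": [[-1,3,-6,0,0,0,0],[-1,3,-11,0,0,0,0],[-1,3,-14,0,0,0,0],[-1,3,-17,0,0,0,0],[-1,3,-18,0,0,0,0]]}}

```text
time_s: 14.0
tcp_pos: [0.5256, 0.3908, 0.0591]
eef_rot: [-40.0, 89.9, 44.3]
contact_force: [-0.7, 0.6, 5.1]
gripper_width: 0.0004
```

{"method": "carry_out", "body": {"moves": [[0,0,-1,0,0,0,0],[0,0,-1,0,0,0,0]]}}

```text
time_s: 14.2
tcp_pos: [0.5257, 0.3909, 0.0584]
eef_rot: [-39.5, 89.9, 44.8]
contact_force: [-0.7, 0.2, 5.1]
gripper_width: 0.0002
```

{"method": "carry_out", "body": {"moves": [[0,0,-1,0,0,0,0],[0,0,-2,0,0,0,0],[0,0,-2,0,0,0,0]]}}

```text
time_s: 14.5
tcp_pos: [0.5257, 0.3909, 0.058]
eef_rot: [-48.1, 89.9, 36.3]
contact_force: [-6.5, -1.2, 16.7]
gripper_width: 0.0005
```

The force rose sharply to 16.7 N at z = 0.058, so the plunger is on its stop, fully down. Releasing it and going up.

{"method": "carry_out", "body": {"moves": [[0,0,8,0,0,0,0],[0,0,30,0,0,0,0],[0,0,80,0,0,0,0],[0,0,130,0,0,0,0],[0,0,170,0,0,0,0]]}}

```text
time_s: 15.0
tcp_pos: [0.5255, 0.3903, 0.2285]
eef_rot: [-45.6, 89.9, 38.7]
contact_force: [-0.0, 0.8, 1.2]
gripper_width: 0.0002
```

{"method": "carry_out", "body": {"moves": [[0,30,10,0,0,0,0],[0,70,20,0,0,0,0],[0,70,20,0,0,0,0],[0,70,20,0,0,0,0]]}}

```text
time_s: 15.4
tcp_pos: [0.5248, 0.4608, 0.2447]
eef_rot: [135.8, 89.9, -139.9]
contact_force: [0.3, -0.5, -0.7]
gripper_width: 0.0004
```

Run:
```python
from h import *
i=r.capture("scene");cv2.imwrite("pics/s5.png",i);a=cv2.imread("pics/scene0.png");print(r.get_state()["contact_force"],r.get_state()["time_s"])
```

```text
[ 0.65158407 -0.06041899 -0.07176913] 15.45
```

View pics/s5.png

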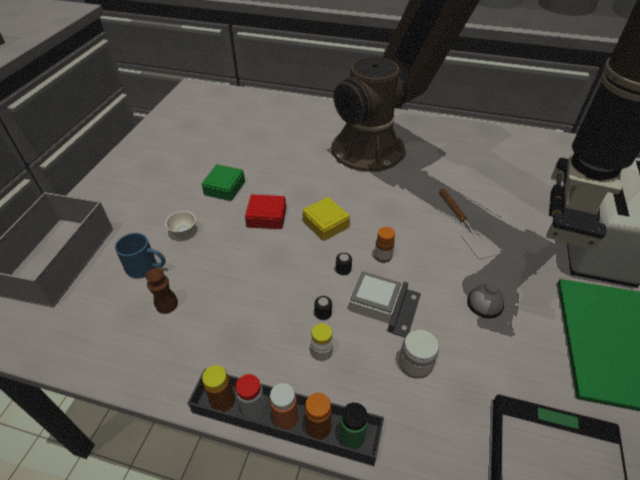

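The tub is against the bar at (380,292), everything else stands where it was, and the arm is clear. Handing in.

```bash
python3 -c "
from plant import r
print(r.close_job())"
```

```text
the job is handed in; nothing more can be done
None
```

The white tub is through the gap and home against the stop bar. The bell was pressed after that and let go, and the job was handed in at about 15.5 s.

- **Tub:** I squared it up with both fingers from behind, then pushed it straight between the posts until the contact force rose to about 20 N against the bar. The close-up afterwards showed it parallel to the bar within about 0.1°. The measured lid edge was 3 mm short of the bar face, within what the image measurement can resolve. It sits a few millimetres off the bay's centre line.
- **Bell:** The plunger gave about 5 N on the way down, then jumped to 16.7 N at 58 mm, which matches its 6 mm full stroke. I infer from this that it rang, since the ring itself is not reported. I then raised the arm clear.
- **Everything else:** The last picture shows all the other items standing where they started, and the robot touching nothing.
- **Disagreements:** My estimates of the bay's heading from different views differed by about 1–1.5°, and my first rough bell position was 1–2 cm off the close-up one I used. The TCP stopped about 2 mm short of where I calculated contact with the bar, within calibration error.

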